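Third hand for fitting a drawer front

TASK

Push the open upper drawer box of the little bench chest fully home until its catch clicks in. Then take the loose drawer front (the longer of the two boards standing in the rack), stand it on the two spacers on the lower drawer's front, upright, square and centred on the chest, and hold it flat against the drawer box with a gentle steady push of about 15 newtons (anywhere from 8 to 22), so that I can drive the screws from inside the drawer. Keep that push up for a couple of seconds and finish still holding the front there; do not ram it, and leave the drill driver, the glue bottle, the block plane, and the other board in the rack where they are.

Things in the scene. Friction and masses are not known exactly. Their poses are not given: they have to be found in the camera images.
- chest: Plywood two-drawer bench chest, fixed; 260 wide (y), 260 deep (x), 215 mm high, top board not fitted: open from above but for a stretcher at the very back. Side walls 12 mm thick, full height, their front edges in the plane x = 0. Origin: on the bench under the middle of its front face; +x points back into the chest (the way drawers shut and the front is pressed), z up
- drawer (a joint): Opening of the upper drawer box, m: 0 = fully home (bare front face flush with the carcass's front edges); starts 50 to 110 mm out. Slides with about 1.5 N friction; a sprung ball catch about 5 mm before home takes about 9 N to pass, then pulls the drawer against its stop and holds it
- drawer_face (a point): Middle of the outside of the drawer box's bare front board; moves with the drawer, axes as the chest. That board is 222 wide, 55 high (118 to 173 mm above the bench), 12 mm thick. The box is empty and open on top
- lower_front: Front of the shut lower drawer, already fitted: board 256 x 106 x 18 mm on the chest's face, top edge 112 mm above the bench, bar handle at half height standing 35 mm out. Two fixed flat white spacers, 30 wide, 18 deep, 3 mm thick, lie on its top edge 80 mm either side of the middle. Same origin and axes as the chest
- seat (a point): Where the middle of the loose front's underside belongs: 115 mm above the bench (top of the spacers), 9 mm in front of the chest's face, on its centre line. Axes as the chest
- front: The loose drawer front: board 18 thick (x), 256 long (y), 100 mm high (z), 0.25 to 0.4 kg, two small handle holes, standing on edge in a rack slot. Origin: middle of its underside. Either face may go to the chest. In place its top is level with the chest's (215 mm); behind its top 42 mm, above the drawer box and between the side walls, there is free space for a finger
- divider: The other board in the rack: 18 x 180 x 100 mm, no holes, 0.23 kg; leave it. Origin: middle of its underside
- rack: Low fixed plywood rack, 170 (x) x 200 (y), 40 mm high in all: base board 12 mm thick with two slots 90 mm apart (at x = -45 and +45 mm), 22 mm wide and 28 mm deep, running along its y; the boards stand in them on the base, 12 mm above the bench. Which board is in which slot varies. Origin: on the bench under its middle
- driver: Cordless drill driver standing on its battery, 190 mm high, 170 long, 1.2 kg; leave it. Origin: middle of its underside
- glue: White glue bottle, 60 mm across, 165 mm high; leave it. Origin: middle of its underside
- plane: Steel block plane lying on its sole, 160 x 50 x 50 mm; leave it. Origin: middle of its underside

How it is judged:
On the way, in this order (a step that is already met when the one before it is completed fails the run):
1. the drawer box is home in its catch, before the front touches the chest (value of joint drawer below 0.003 m and contact force between front and chest below 0.5 N), for 0.2 s.
2. the front stands in place and is pressed with 8 to 22 N for 2 s (value of joint drawer below 0.003 m and x of front in the frame of seat between -0.003 and 0.003 m and y of front in the frame of seat between -0.005 and 0.005 m and z of front in the frame of seat between -0.003 and 0.003 m and angle between front's own z axis and vertical below 0.04 rad and angle between the x axis of front and the x axis of chest, either way round below 0.04 rad and contact force between front and chest between 8 and 22 N and contact force between the fingers and front above 3 N and distance of each of divider, driver, glue, plane from where it was at the start of the episode below 0.03 m), for 2 s.
At the end, for the whole second after the job is handed in: Drawer within 3 mm of home; front on the spacers (3 mm), centred (5 mm), flat on the face (3 mm; tilt and turn under 0.04 rad), pressed by the robot with 8 to 22 N; divider, driver, glue and plane within 30 mm of where they were (all of step 2); the arm keeps its last pose, push and grip.
It fails at once if the front is rammed against the chest (over 60 N) (contact force between front and chest above 60 N).
It fails at once if a bystander is knocked away (distance of any of divider, driver, glue, plane from where it was at the start of the episode above 0.05 m).
It also fails if it takes over 72 s, if anything falls off the work surface, if the arm or the gripper's body presses on something with over 40 N, if the wrist force passes 120 N, or if a joint passes its speed limit or range.

ROBOT

A 6-joint arm with a two-finger parallel gripper is mounted at the origin on the work surface. World frame = base frame: x ahead of the robot, y to its left, z up, the work surface at z = 0. Lengths are in m, angles in rad, forces in N, time in s.
With the tool pointing down it reaches from about 0.3 to 0.75 m from the base axis. Payload 8.5 kg.
Tool frame: the origin (TCP) lies between the finger pads; the fingertips stand 8 mm ahead of it and the grasp point (between the pads) lies 11 mm behind it; z points along the fingers, y is the line along which they close (so a half turn about z gives the same grasp; the last joint's range is limited). The gripper opens to 88 mm and grips with 3 to 60 N. Pads are 18 mm wide; open, the fingers measure 123 mm over their backs; the gripper's body (75 mm by 187 mm) begins 45 mm behind the grasp point.
Start: joints at [-1.428, 0.381, 1.297, -0, 1.464, -0.215], TCP at [0.193, -0.515, 0.218] pointing down, gripper open.
Joint ranges: [-3.11, 3.11], [-0.89, 2.33], [0.22, 2.48], [-1.42, 4.56], [0.17, 2.85], [-2.88, 2.88]. Speed limits (rad/s): [2.39, 2.39, 3.14, 3.14, 3.14, 3.14].

INTERFACE

Orientations are given as a unit quaternion [w, x, y, z].
In Python, from plant import env, cams gives the robot as it stands.
- The arm moves only by the tool arm_command, never from a script. Its argument "steps" is a list of rows, each a list of 7 numbers: the turn, a rotation vector about the tool's x, y, z in rad, then the shift along the tool's x, y, z in m, then the finger opening in m, from 0 to 0.0881. A call has 1 to 8 rows; each row shifts and turns the commanded pose from where the row before left it, along the tool's axes as they then stand; what a row does not reach is not made up. A row lasts 1/12 s, in which the tool goes at most 41.7 mm and 7.16 degrees, less where a joint would pass 70% of its speed; a pose out of reach is approached as far as the arm can. A call is refused whole if a number of a shift passes 0.0417 or a number of a turn 0.125, either way. A call with a gripper value outside its range is refused whole. The fingers move at their own pace and stop on an object; the grip force is fixed at half the most. Time passes only in rows, so rows that do not move let the fingers close. It gives the time, the measured TCP pose, the force, the opening and the grip force at its end, in the units of the state.
- env.state(): the state, without advancing time (a new reading comes with each control period).
- cams.capture(name): name is "side" or "top" or "wrist"; returns (picture, depth): 384x512x3 uint8, blue, green, red; 384x512 float32, m along the optical axis (not along the pixel's ray), 0 where there is no reading.
- cams.camera_params(name): a dict with "intrinsics" (3x3 intrinsics, pixels), "rvec" (rotation vector, rad) and "tvec" (3), from world to camera coordinates, as OpenCV has them. Camera axes: x right, y down, z forward; pixel columns grow to the right and rows downward; lengths in m; the calibration is good to about 2 mm. A picture is of the moment at which its call begins: read the wrist's pose just before it. camera_params takes no time and is no camera call; for the wrist camera it gives the pose at the moment of the call.
- env.sign_off(): hands the job in; it is judged then, once.
The state is a dict: "t": time; "q": joint angles; "qvel": joint speeds; "tau": joint torques, N m; "position": TCP position; "tcp_rot": TCP orientation; "wrist_force": force on the tool from outside, world axes, zero at the start; "torque": the same for the moment, N m; "finger_gap": opening from 0.0 (shut) to 1.0 (fully open); "finger_force": force on a finger pad.
Only numpy, scipy, OpenCV 4.12 (cv2) and the standard library are available. Lean on these libraries where they do the work, as an engineer would, in place of code of your own. Each camera call takes 0.05 s, during which the arm holds its last target. There are 200 camera calls.

## Working session

There is one attempt and no reset: what is moved stays moved. The work goes in short steps, Python scripts to look and compute and a tool call to move; the robot and the scene stay as the last step left them, time stands still between calls to the robot, and variables do not carry over. Pictures are saved under pics/ and viewed, at most 10 in all, crops included, and the job is handed in when it is done.

Besides the shell and the picture viewer there is one more tool, called after ">>>" by a JSON object that holds its "fn" and its "kwargs", one argument or row to a line. arm_command: Moves the arm, as the interface text tells. Its arguments: {"type":"object","properties":{"steps":{"type":"array"}},"required":["steps"]}

```bash
mkdir -p pics; cat > h.py <<'E'
import numpy as np, cv2
from plant import env, cams
def cap(n):
    p=cams.camera_params(n); im,d=cams.capture(n); 
    return im,d,p
def cloud(d,p):
    K=np.array(p["intrinsics"]); R=cv2.Rodrigues(np.array(p["rvec"],float))[0]; t=np.array(p["tvec"],float).ravel()
    v,u=np.indices(d.shape); c=np.stack([(u-K[0,2])/K[0,0]*d,(v-K[1,2])/K[1,1]*d,d],-1)
    w=(c-t)@R; w[d<=0]=np.nan; return w
E
python3 - <<'E'
from h import *
out=[]
for n in("top","side"):
    im,d,p=cap(n); np.savez(n,im=im,d=d,w=cloud(d,p)); cv2.imwrite(f"pics/{n}0.png",cv2.resize(im,(800,600)))
    R=cv2.Rodrigues(np.array(p["rvec"],float))[0]; print(n,-R.T@np.ravel(p["tvec"]))
print(env.state())
E
ls
```

```text
top [ 0.20942907 -0.01434707  1.91566358]
side [-0.00403458  0.18572244  1.16202592]
{'t': 0.1, 'q': array([-1.42826748e+00,  3.81113875e-01,  1.29810834e+00, -5.00921504e-06,
        1.46360307e+00, -2.15319139e-01]), 'qvel': array([ 0.00070732, -0.00038433, -0.00199579, -0.00011852,  0.00114077,
       -0.00051965]), 'tau': array([ 2.83036614e-03, -4.38651359e+01, -2.24909198e+01,  7.14176218e-02,
        3.43038782e-02, -7.15122383e-05]), 'position': array([ 0.19259156, -0.51490094,  0.2173333 ]), 'tcp_rot': array([-6.15996851e-04,  9.84035525e-01,  1.77971080e-01,  1.99374824e-05]), 'wrist_force': array([-0.71718711,  0.29616388, -0.13617018]), 'torque': array([ 0.003781  , -0.00834655, -0.01142682]), 'finger_force': 0.0, 'finger_gap': 1.0044466163474761}
h.py
pics
side.npz
top.npz
```

View pics/top0.png

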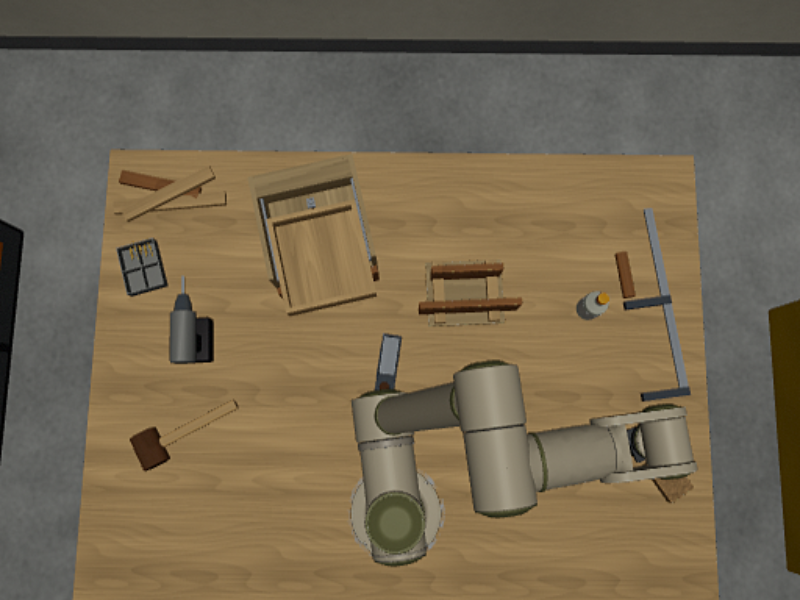

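View pics/side0.png

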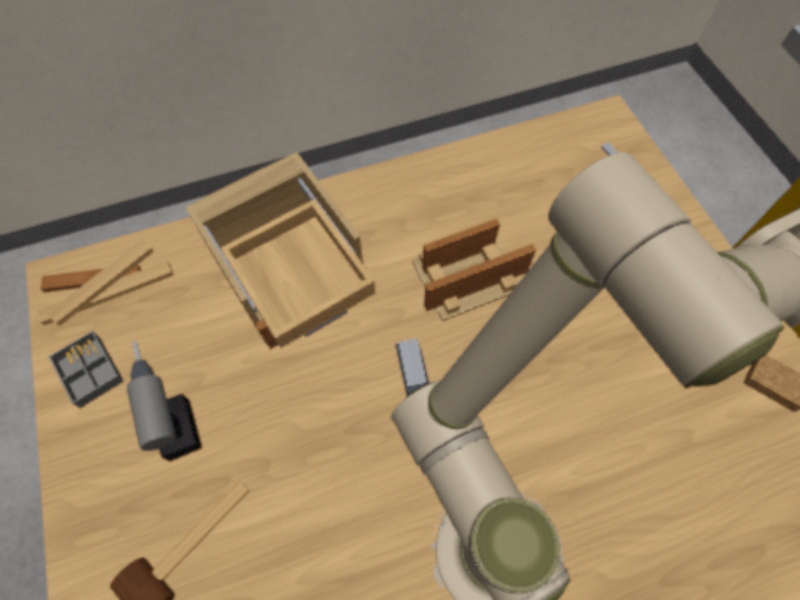

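The top view shows the chest at the upper left (drawer pulled towards the robot, front lip around (330,303)), and the rack at (465,295) with the long board in its near slot. The plane is at (388,362), the driver at (190,335) and the glue at (595,305). The side view agrees. Next I'll measure from the depth.

```bash
python3 - <<'E'
from h import *
def rect(P,s):
    r=cv2.minAreaRect(P[:,:2].astype(np.float32)); b=cv2.boxPoints(r); print(s,len(P),np.round(r[0],4),np.round(r[1],4),round(r[2],2),np.round(b,4).tolist())
for n in("top","side"):
    f=np.load(n+".npz"); w=f["w"]; print(n)
    x,y,z=w[...,0],w[...,1],w[...,2]
    def sel(x0,x1,y0,y1,z0,z1): return w[(x>x0)&(x<x1)&(y>y0)&(y<y1)&(z>z0)&(z<z1)]
    C=sel(.4,1.05,-.02,.5,.2,.23); 
    print("bench z",np.nanmedian(sel(.3,.6,-.02,.1,-.02,.03)[:,2]))
    rect(C,"chest top"); print(np.median(C[:,2]))
    D=sel(.4,1.05,-.02,.5,.16,.18); rect(D,"drawer rim"); print(np.median(D[:,2]))
    L=sel(.4,1.05,-.02,.5,.1,.122); rect(L,"lower top")
    T=sel(.35,.8,-.45,-.02,.1,.125); 
    print(np.median(T[:,2]))
    m=((x>.35)&(x<.8)&(y>-.45)&(y<-.02)&(z>.1)&(z<.125)).astype(np.uint8)
    k,lab=cv2.connectedComponents(m)
    for i in range(1,k):
        Q=w[lab==i]
        if len(Q)>20: rect(Q,"board"); print(np.median(Q[:,2]))
    for nm,r in dict(plane=(.2,.55,-.03,.12,.02,.07),driver=(.3,.65,.35,.7,.1,.2),glue=(.3,.65,-.6,-.4,.05,.18)).items():
        Q=sel(*r); 
        if len(Q)>5: rect(Q,nm)
E
```

```text
top
bench z 0.0004999095855553118
chest top 1414 [0.7089 0.2128] [0.2625 0.2602] 13.8 [[0.5504000186920166, 0.30790001153945923], [0.612500011920929, 0.05510000139474869], [0.8673999905586243, 0.11779999732971191], [0.8052999973297119, 0.37049999833106995]]
0.2147433087711204
drawer rim 914 [0.614  0.3103] [0.3046 0.4828] 16.91 [[0.39800000190734863, 0.4970000088214874], [0.5385000109672546, 0.03500000014901161], [0.8299000263214111, 0.12359999865293503], [0.6894999742507935, 0.5856000185012817]]
0.17177484067849755
lower top 187 [0.618  0.3046] [0.2917 0.4793] 14.61 [[0.4163999855518341, 0.49970000982284546], [0.5372999906539917, 0.035999998450279236], [0.8195000290870667, 0.10949999839067459], [0.6987000107765198, 0.5733000040054321]]
0.11099008209797138
board 232 [ 0.6085 -0.1693] [0.0196 0.1771] 2.99 [[0.5942000150680542, -0.08139999955892563], [0.6033999919891357, -0.2583000063896179], [0.6229000091552734, -0.2572000026702881], [0.6136999726295471, -0.0803999975323677]]
0.11118247986145519
board 321 [ 0.5197 -0.1772] [0.0208 0.254 ] 3.58 [[0.5013999938964844, -0.0511000007390975
[... 1814 characters left out ...]
163882729582951
board 471 [ 0.5175 -0.1812] [0.0218 0.2571] 2.87 [[0.5001999735832214, -0.05339999869465828], [0.5131000280380249, -0.3102000057697296], [0.5347999930381775, -0.3091000020503998], [0.5218999981880188, -0.052299998700618744]]
0.1117237940295144
plane 442 [0.4446 0.0443] [0.2271 0.0834] 18.13 [[0.3237000107765198, 0.04859999939799309], [0.349700003862381, -0.030700000002980232], [0.565500020980835, 0.03999999910593033], [0.5396000146865845, 0.11919999867677689]]
driver 1265 [0.4619 0.5173] [0.2132 0.062 ] 2.69 [[0.3538999855518341, 0.5432999730110168], [0.35679998993873596, 0.4812999963760376], [0.5698000192642212, 0.49129998683929443], [0.5669000148773193, 0.5533000230789185]]
```

```bash
cat >> h.py <<'E'
O=np.array([.5806,.1795]); YAW=.2409
def tochest(w,O=O,yaw=YAW):
    c,s=np.cos(yaw),np.sin(yaw); d=w[...,:2]-O
    return np.stack([d[...,0]*c+d[...,1]*s,-d[...,0]*s+d[...,1]*c,w[...,2]],-1)
E
python3 - <<'E'
from h import *
for n in("top","side"):
    f=np.load(n+".npz"); c=tochest(f["w"]); x,y,z=c[...,0],c[...,1],c[...,2]
    P=c[(x>-.2)&(x<-.005)&(abs(y)<.13)&(z>.165)&(z<.18)]
    A=np.abs(P[:,1])<.09
    print(n,len(P),np.percentile(P[A,0],[0,2,10,50,90]),P[:,1].min(),P[:,1].max())
    for a,b in((-.1,-.03),(.03,.1)):
        Q=P[(P[:,1]>a)&(P[:,1]<b)&(P[:,0]<np.percentile(P[A,0],2)+.014)]; print(Q[:,0].min(),Q[:,0].max())
    # stretcher/side wall edges in chest frame at top
    P=c[(z>.205)&(z<.225)&(x>-.02)&(x<.3)&(abs(y)<.15)]
    F=P[P[:,0]<.2]
    print("walls y",[np.percentile(F[F[:,1]*s>0,1],[1,50,99]).round(4) for s in(1,-1)],
     "x front",[np.percentile(F[F[:,1]*s>0,0],[0,1]).round(4) for s in(1,-1)])
print(env.state()['t'])
E
```

```text
top 279 [-0.07846102 -0.07797037 -0.07687447 -0.07111703 -0.06594545] -0.10930250317934039 0.11250821140370648
-0.0778055585538101 -0.0642074134229253
-0.07846102058893449 -0.06504707592200304
walls y [array([0.1188, 0.1246, 0.1317]), array([-0.1283, -0.1223, -0.1165])] x front [array([0.0017, 0.003 ]), array([0.0013, 0.0022])]
side 502 [-0.08075013 -0.08011651 -0.07933843 -0.07448122 -0.06808749] -0.1129977941491367 0.10977595157953175
-0.08047048634008 -0.06670976970208317
-0.08071057035412446 -0.06632588139627943
walls y [array([0.1169, 0.1229, 0.1287]), array([-0.1317, -0.1235, -0.1183])] x front [array([-0.0013,  0.0005]), array([-0.0002,  0.0009])]
0.1
```

>>> {"fn": "arm_command", "kwargs": {
  "steps": [
    [0,0,0.117,0,0,0,0],
    [0,0,0,0.021,-0.029,0,0],
    [0,0,0,0.021,-0.029,0,0],
    [0,0,0,0.021,-0.029,0,0],
    [0,0,0,0.021,-0.029,0,0],
    [0,0,0,0.021,-0.029,0,0],
    [0,0,0,0.021,-0.029,0,0],
    [0,0,0,0.021,-0.029,0,0]
  ]
}}

```text
t: 0.77
position: [0.2871, -0.2812, 0.2177]
tcp_rot: [-0.0, 0.993, 0.12, -0.0]
wrist_force: [0.2, 0.3, 0.6]
finger_gap: 0.421
finger_force: 0.0
```

>>> {"fn": "arm_command", "kwargs": {
  "steps": [
    [0,0,0,0.021,-0.029,0,0],
    [0,0,0,0.021,-0.029,0,0],
    [0,0,0,0.021,-0.029,0,0],
    [0,0,0,0.021,-0.029,0,0],
    [0,0,0,0.021,-0.029,0,0],
    [0,0,0,0.021,-0.029,0,0],
    [0,0,0,0.021,-0.029,0,0],
    [0,0,0,0.021,-0.029,0,0]
  ]
}}

```text
t: 1.43
position: [0.3949, -0.0157, 0.2178]
tcp_rot: [-0.0, 0.993, 0.12, -0.0]
wrist_force: [0.6, -1.0, 0.1]
finger_gap: 0.005
finger_force: 0.0
```

>>> {"fn": "arm_command", "kwargs": {
  "steps": [
    [0,0,0,0.021,-0.029,0,0],
    [0,0,0,0.021,-0.029,0,0],
    [0,0,0,0.021,-0.029,0,0],
    [0,0,0,0.021,-0.029,0,0],
    [0,0,0,0.021,-0.029,0,0],
    [0,0,0,0,0,0,0]
  ]
}}

```text
t: 1.93
position: [0.4632, 0.1526, 0.2173]
tcp_rot: [-0.001, 0.992, 0.122, 0.0]
wrist_force: [-1.1, -0.2, 0.1]
finger_gap: 0.004
finger_force: 0.0
```

>>> {"fn": "arm_command", "kwargs": {
  "steps": [
    [0,0,0,0,0,0.027,0],
    [0,0,0,0,0,0.027,0],
    [0,0,0,0,0,0,0],
    [0,0,0,0.02,0,0,0],
    [0,0,0,0.01,0,0,0],
    [0,0,0,0.01,0,0,0],
    [0,0,0,0.01,0,0,0],
    [0,0,0,0.01,0,0,0]
  ]
}}

```text
t: 2.6
position: [0.5211, 0.1623, 0.1651]
tcp_rot: [0.0, 0.993, 0.12, 0.0]
wrist_force: [-0.6, 0.7, 0.0]
finger_gap: 0.004
finger_force: 0.0
```

>>> {"fn": "arm_command", "kwargs": {
  "steps": [
    [0,0,0,0.01,0,0,0],
    [0,0,0,0.01,0,0,0],
    [0,0,0,0.01,0,0,0],
    [0,0,0,0.005,0,0,0],
    [0,0,0,0,0,0,0]
  ]
}}

```text
t: 3.02
position: [0.5552, 0.1707, 0.1646]
tcp_rot: [0.0, 0.993, 0.12, 0.0]
wrist_force: [-0.2, 0.4, -1.3]
finger_gap: 0.008
finger_force: 0.0
```

>>> {"fn": "arm_command", "kwargs": {
  "steps": [
    [0,0,0,0.004,0,0,0],
    [0,0,0,0.003,0,0,0],
    [0,0,0,0.003,0,0,0],
    [0,0,0,0.002,0,0,0],
    [0,0,0,0,0,0,0]
  ]
}}

```text
t: 3.43
position: [0.5663, 0.1738, 0.1639]
tcp_rot: [0.0, 0.993, 0.12, 0.0]
wrist_force: [0.9, -0.0, 0.8]
finger_gap: 0.006
finger_force: 0.0
```

```bash
python3 - <<'E'
from h import *
im,d,p=cap("side"); cv2.imwrite("pics/s1.png",cv2.resize(im[60:260,60:327],(800,600)))
c=tochest(cloud(d,p)); x,y,z=c[...,0],c[...,1],c[...,2]
P=c[(x>-.2)&(x<.05)&(abs(y)<.1)&(abs(y)>.05)&(z>.165)&(z<.18)]
print(np.percentile(P[:,0],[0,2,10]))
s=env.state(); print(s['position'],s['wrist_force'])
E
```

```text
[-0.07631146 -0.07511331 -0.03954772]
[0.56611413 0.17380157 0.16382877] [-0.39592311  0.6303617  -0.05798622]
```

View pics/s1.png

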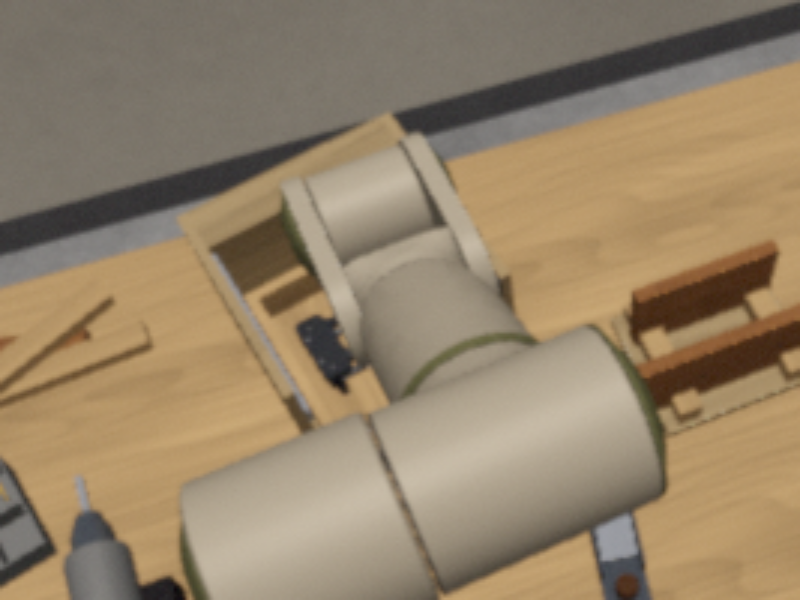

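```bash
python3 - <<'E'
from h import *
im,d,p=cap("side"); new=tochest(cloud(d,p)); old=tochest(np.load("side.npz")["w"])
for c in(old,new):
    x,y,z=c[...,0],c[...,1],c[...,2]
    P=c[(x>.08)&(x<.25)&(y<.095)&(y>.07)&(z>.13)&(z<.185)]
    h,e=np.histogram(P[:,0],bins=np.arange(.08,.255,.006)); print(dict(zip(e.round(3),h)))
s=env.state(); print(tochest(s['position'])); print(s['tau'],s['wrist_force'])
w=cams.capture("wrist")[0]; cv2.imwrite("pics/w1.png",w)
E
```

```text
{np.float64(0.08): np.int64(9), np.float64(0.086): np.int64(6), np.float64(0.092): np.int64(5), np.float64(0.098): np.int64(6), np.float64(0.104): np.int64(10), np.float64(0.11): np.int64(5), np.float64(0.116): np.int64(7), np.float64(0.122): np.int64(7), np.float64(0.128): np.int64(8), np.float64(0.134): np.int64(6), np.float64(0.14): np.int64(12), np.float64(0.146): np.int64(64), np.float64(0.152): np.int64(12), np.float64(0.158): np.int64(8), np.float64(0.164): np.int64(0), np.float64(0.17): np.int64(0), np.float64(0.176): np.int64(0), np.float64(0.182): np.int64(0), np.float64(0.188): np.int64(0), np.float64(0.194): np.int64(0), np.float64(0.2): np.int64(0), np.float64(0.206): np.int64(0), np.float64(0.212): np.int64(0), np.float64(0.218): np.int64(0), np.float64(0.224): np.int64(0), np.float64(0.23): np.int64(0), np.float64(0.236): np.int64(0), np.float64(0.242): np.int64(0), np.float64(0.248): np.int64(0)}
{np.float64(0.08): np.int64(4), np.float64(0.086): np.int64(6), np.float64(0.092): np.int64(4), np.float64(0.098): np.int64(4), np.float64(0.104): np.int64(4), np.float64(0.1
[... 224 characters left out ...]
2): np.int64(13), np.float64(0.158): np.int64(5), np.float64(0.164): np.int64(0), np.float64(0.17): np.int64(0), np.float64(0.176): np.int64(0), np.float64(0.182): np.int64(0), np.float64(0.188): np.int64(0), np.float64(0.194): np.int64(0), np.float64(0.2): np.int64(0), np.float64(0.206): np.int64(0), np.float64(0.212): np.int64(0), np.float64(0.218): np.int64(0), np.float64(0.224): np.int64(0), np.float64(0.23): np.int64(0), np.float64(0.236): np.int64(0), np.float64(0.242): np.int64(0), np.float64(0.248): np.int64(0)}
[-0.01553257 -0.00207151  0.16380901]
[-2.95409281e-02 -4.89012372e+01 -2.18282282e+01  2.52713368e-02
 -7.52965361e-02  1.13669259e-03] [-0.00719124 -0.13743943  0.27848534]
```

View pics/w1.png

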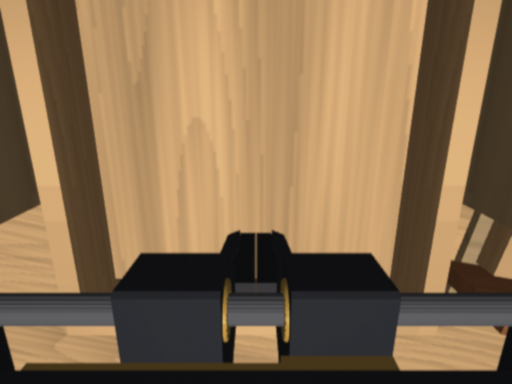

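```bash
python3 - <<'E'
from h import *
im,d,p=cap("top"); c=tochest(cloud(d,p)); cv2.imwrite("pics/t2.png",cv2.resize(im[90:230,140:327],(800,600)))
o=tochest(np.load("top.npz")["w"])
for q in(o,c):
    x,y,z=q[...,0],q[...,1],q[...,2]
    for y0,y1 in((.075,.1),(-.1,-.075)):
        P=q[(x>-.15)&(x<.26)&(y<y1)&(y>y0)]; b=np.floor((P[:,0]+.15)/.01).astype(int)
        print([int(1000*np.median(P[b==i,2])) if (b==i).any() else None for i in range(41)])
im,d,p=cap("wrist"); c=tochest(cloud(d,p))
for u in (30,80,100,262,420,440): print(u,[(c[v,u]*1000).round().tolist() for v in (200,280,340,375)])
E
```

```text
[-1, 2, 2, 0, 1, 0, 0, 144, 3, 130, 130, 129, 132, 132, 129, 129, 128, 129, 132, 132, 130, 129, 128, 132, 130, 129, 129, 131, 129, 132, 163, 173, None, None, None, 211, 213, 211, 211, 208, 47]
[-2, 0, 3, 0, 1, 0, 1, 137, 0, 129, 129, 131, 127, 127, 131, 132, 131, 128, 132, 128, 129, 132, 130, 129, 129, 130, 131, 129, 133, 130, 164, 172, None, None, None, 214, 216, 207, 212, 112, 46]
[456, 472, None, None, None, None, None, None, None, None, None, None, 293, 301, 295, 293, 289, None, None, None, None, None, None, None, None, 129, 132, 128, 128, 131, 164, 170, None, None, None, 211, 211, 210, 209, 115, 43]
[-1, 0, -3, -1, 0, -1, -1, 142, 6, 131, 272, 170, 287, 289, 291, 292, 291, 167, 149, 136, 150, 129, 131, 128, 129, 129, 133, 132, 130, 130, 164, 173, None, None, None, 213, 214, 115, 19, 211, 48]
30 [[7.0, 119.0, 171.0], [-149.0, 268.0, -0.0], [-237.0, 286.0, -1.0], [8.0, 42.0, 283.0]]
80 [[2.0, 101.0, 157.0], [-43.0, 101.0, 169.0], [-236.0, 222.0, 0.0], [8.0, 32.0, 283.0]]
100 [[-5.0, 101.0, 134.0], [-54.0, 99.0, 152.0], [-236.0, 197.0, 1.0], [9.0, 28.0, 284.0]]
262 [[-6.0, -5.0, 130.0], [-6.0, -4.0, 228.0], [-237.0, -9.0, -0.0], [9.0, -2.0, 284.0]]
420 [[2.0, -97.0, 156.0], [-43.0, -97.0, 169.0], [-237.0, -211.0, -1.0], [8.0, -33.0, 283.0]]
440 [[7.0, -99.0, 173.0], [-40.0, -106.0, 173.0], [-237.0, -236.0, -1.0], [8.0, -36.0, 283.0]]
```

View pics/t2.png

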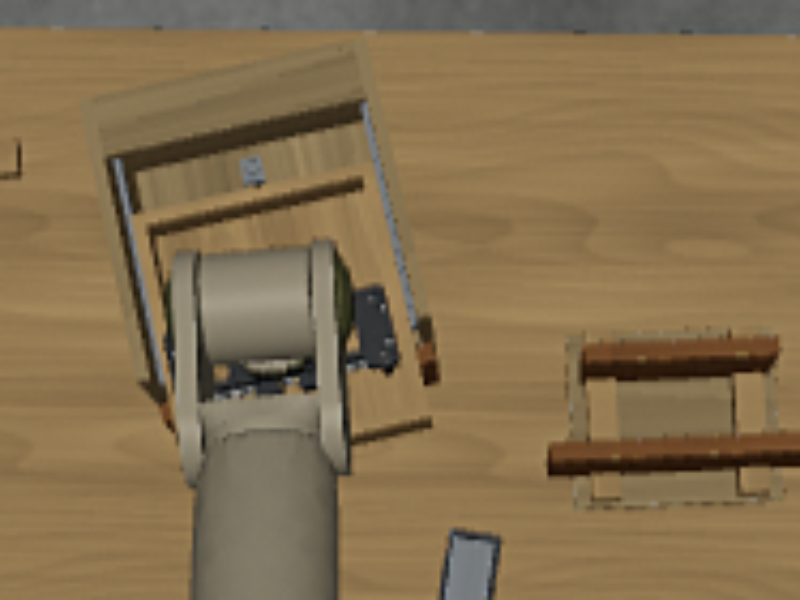

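```bash
python3 - <<'E'
from h import *
s=env.state(); im,d,p=cap("wrist"); w=cloud(d,p); c=tochest(w)
for pt in ([0,0,.008],[0,0,0],[0,0,-.03]):
    P=s['position']+np.array([pt[0],0,-pt[2]]); uv=cv2.projectPoints(P[None],np.array(p["rvec"],float),np.array(p["tvec"],float),np.array(p["intrinsics"],float),None)[0]; print(uv.ravel())
print([(v,(c[v,245]*1000).round().tolist(),(c[v,230]*1000).round().tolist()) for v in range(225,300,6)])
print(np.array(p['intrinsics'])); R=cv2.Rodrigues(np.array(p["rvec"],float))[0]; print(tochest(-R.T@np.ravel(p['tvec'])),s['t'])
E
```

```text
[257.09439843 227.6882323 ]
[257.16258825 233.16782053]
[257.47919159 258.6093872 ]
[(225, [-25.0, 6.0, 129.0], [-24.0, 16.0, 131.0]), (231, [-29.0, 6.0, 129.0], [-29.0, 17.0, 130.0]), (237, [-6.0, 4.0, 191.0], [-4.0, 11.0, 194.0]), (243, [-6.0, 4.0, 197.0], [-4.0, 10.0, 200.0]), (249, [-6.0, 4.0, 204.0], [-3.0, 10.0, 208.0]), (255, [nan, nan, nan], [-4.0, 10.0, 212.0]), (261, [-5.0, 3.0, 215.0], [-4.0, 9.0, 217.0]), (267, [-5.0, 3.0, 220.0], [-4.0, 9.0, 222.0]), (273, [-5.0, 3.0, 224.0], [-4.0, 8.0, 227.0]), (279, [-6.0, 3.0, 228.0], [-4.0, 8.0, 230.0]), (285, [-7.0, 3.0, 230.0], [11.0, 6.0, 258.0]), (291, [-9.0, 3.0, 230.0], [10.0, 6.0, 259.0]), (297, [12.0, 1.0, 264.0], [12.0, 5.0, 264.0])]
[[315.69803916   0.         255.47122366]
 [  0.         315.69803916 191.94891726]
 [  0.           0.           1.        ]]
[ 0.05903214 -0.00114817  0.33118943] 3.6833
```

>>> {"fn": "arm_command", "kwargs": {
  "steps": [
    [0,0,0,0,0,-0.04,0],
    [0,0,0,-0.035,0,0,0],
    [0,0,0,-0.035,0,0,0.03],
    [0,0,0,-0.035,0,0,0.03],
    [0,0,0,-0.005,0,0,0.03],
    [0,0,0,0,0,0,0.03]
  ]
}}

```text
t: 4.23
position: [0.4579, 0.1474, 0.2045]
tcp_rot: [0.0, 0.993, 0.12, 0.0]
wrist_force: [-0.1, 0.2, 0.3]
finger_gap: 0.282
finger_force: 0.0
```

```bash
cat > tip.py <<'E'
from h import *
def go(name):
    s=env.state(); im,d,p=cap("wrist"); w=cloud(d,p); c=w-s['position']; 
    print(s['position'],s['finger_gap'],tochest(s['position']))
    th=2*np.arctan2(s['tcp_rot'][2],s['tcp_rot'][1]); tx=np.array([np.cos(th),np.sin(th),0]); ty=np.array([np.sin(th),-np.cos(th),0])
    X=c@tx; Y=c@ty; Z=-c[...,2]
    m=(abs(X)<.02)&(abs(Y)<.07)&(Z>-.06)&(Z<.02)
    for sg in(1,-1):
        q=m&(Y*sg>0); z=Z[q]; print("side",sg,q.sum(),"tipmax",np.percentile(z,[50,98,100]).round(4),"Y",np.percentile(Y[q],[2,98]).round(4),"X",np.percentile(X[q],[2,98]).round(4))
    if name: cv2.imwrite(name,im)
E
python3 -c "
from tip import *
go('pics/w2.png')"
```

```text
[0.45789056 0.14740144 0.20454508] 0.2816803448945593 [-0.12682401 -0.00189605  0.20454508]
side 1 1675 tipmax [-0.0437 -0.0224 -0.0206] Y [0.0115 0.0263] X [-0.0058  0.012 ]
side -1 1690 tipmax [-0.0437 -0.0225 -0.0199] Y [-0.0282 -0.0134] X [-0.0056  0.012 ]
```

View pics/w2.png

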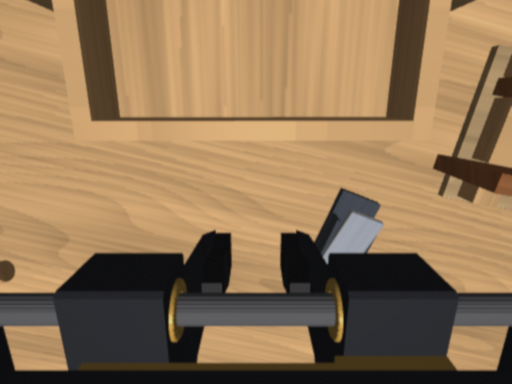

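The wrist view shows the fingertips at about (215,235) and (295,235), which the depth puts about 28 mm short of the stated tip. That explains why the fingers passed over the drawer front at row 128. I'll use the measured tip and push lower.

>>> {"fn": "arm_command", "kwargs": {
  "steps": [
    [0,0,0,0,0,0.036,0.03],
    [0,0,0,0,0,0.036,0.03],
    [0,0,0,0,0,0,0.03],
    [0,0,0,0.02,0,0,0.03],
    [0,0,0,0.01,0,0,0.03],
    [0,0,0,0.01,0,0,0.03],
    [0,0,0,0.01,0,0,0.03],
    [0,0,0,0.01,0,0,0.03]
  ]
}}

```text
t: 4.95
position: [0.519, 0.162, 0.133]
tcp_rot: [0.0, 0.993, 0.12, -0.0]
wrist_force: [-1.7, -0.9, 0.3]
finger_gap: 0.34
finger_force: 1.1
```

```bash
cat > drw.py <<'E'
from h import *
im,d,p=cap("side"); c=tochest(cloud(d,p)); x,y,z=c[...,0],c[...,1],c[...,2]
P=c[(x>.1)&(x<.26)&(y<.095)&(y>.07)&(z>.165)&(z<.18)]
print("back top",np.percentile(P[:,0],[5,50,95]).round(4) if len(P) else None)
s=env.state(); print(tochest(s['position']).round(4),s['wrist_force'],s['t'])
E
python3 drw.py; python3 - <<'E'
from h import *
c=tochest(np.load("side.npz")["w"]); x,y,z=c[...,0],c[...,1],c[...,2]
P=c[(x>.1)&(x<.26)&(y<.095)&(y>.07)&(z>.165)&(z<.18)];print(np.percentile(P[:,0],[5,50,95]))
E
```

```text
back top [0.1728 0.1772 0.1852]
[-0.0623 -0.0024  0.133 ] [ 0.28721111 -1.2406127  -0.35834459] 5.0
[0.1470751  0.15135712 0.16024329]
```

>>> {"fn": "arm_command", "kwargs": {
  "steps": [
    [0,0,0,0.012,0,0,0.03],
    [0,0,0,0.012,0,0,0.03],
    [0,0,0,0.012,0,0,0.03],
    [0,0,0,0.006,0,0,0.03],
    [0,0,0,0.004,0,0,0.03],
    [0,0,0,0.003,0,0,0.03]
  ]
}}

```text
t: 5.5
position: [0.5648, 0.1734, 0.1328]
tcp_rot: [0.0, 0.993, 0.12, -0.001]
wrist_force: [-6.7, -2.4, 4.2]
finger_gap: 0.34
finger_force: 3.0
```

>>> {"fn": "arm_command", "kwargs": {
  "steps": [
    [0,0,0,0.003,0,0,0.03],
    [0,0,0,0.001,0,0,0.03],
    [0,0,0,0,0,0,0.03]
  ]
}}

```text
t: 5.75
position: [0.5695, 0.1746, 0.1322]
tcp_rot: [-0.0, 0.993, 0.12, 0.001]
wrist_force: [0.5, 0.1, -0.1]
finger_gap: 0.339
finger_force: 0.0
```

```bash
python3 drw.py
```

```text
back top [0.226  0.2289 0.2299]
[-0.0122 -0.0021  0.1321] [ 1.02880174 -0.82271203 -0.54672832] 5.8
```

The catch force peaked and then dropped, and the drawer's back board has moved 78 mm, so the drawer is home. Next I'll back off, turn and go to the rack.

>>> {"fn": "arm_command", "kwargs": {
  "steps": [
    [0,0,0,-0.04,0,0,0.06],
    [0,0,0,0,0,-0.04,0.06],
    [0,0,0,0,0,-0.04,0.06],
    [0,0,-0.1155,0,0,0,0.06],
    [0,0,-0.1155,0,0,0,0.06],
    [0,0,-0.1155,0,0,0,0.06],
    [0,0,-0.1155,0,0,0,0.06],
    [0,0,-0.1155,0,0,0,0.06]
  ]
}}

```text
t: 6.47
position: [0.5301, 0.165, 0.2121]
tcp_rot: [0.0, 0.916, 0.4, 0.0]
wrist_force: [0.7, -0.4, 0.0]
finger_gap: 0.681
finger_force: 0.0
```

>>> {"fn": "arm_command", "kwargs": {
  "steps": [
    [0,0,-0.1155,0,0,0,0.06],
    [0,0,-0.1155,0,0,0,0.06],
    [0,0,-0.1155,0,0,0,0.06],
    [0,0,-0.1155,0,0,0,0.06],
    [0,0,-0.1155,0,0,0,0.06],
    [0,0,-0.1155,0,0,0,0.06],
    [0,0,-0.1155,0,0,0,0.06],
    [0,0,0,-0.03,0,0,0.06]
  ]
}}

```text
t: 7.13
position: [0.5314, 0.1378, 0.212]
tcp_rot: [-0.0, 0.683, 0.73, 0.001]
wrist_force: [0.6, 0.1, 0.7]
finger_gap: 0.682
finger_force: 0.0
```

>>> {"fn": "arm_command", "kwargs": {
  "steps": [
    [0,0,0,-0.04,0,0,0.06],
    [0,0,0,-0.04,0,0,0.06],
    [0,0,0,-0.04,0,0,0.06],
    [0,0,0,-0.04,0,0,0.06],
    [0,0,0,-0.04,0,0,0.06],
    [0,0,0,-0.04,0,0,0.06],
    [0,0,0,0,0,0,0.06]
  ]
}}

```text
t: 7.72
position: [0.5455, -0.1108, 0.2116]
tcp_rot: [0.001, 0.689, 0.725, -0.001]
wrist_force: [-0.8, 0.1, 0.7]
finger_gap: 0.679
finger_force: 0.0
```

```bash
cat > brd.py <<'E'
from h import *
def board(z0=.1,z1=.125,box=(.45,.56,-.36,0)):
    s=env.state(); im,d,p=cap("wrist"); w=cloud(d,p); x,y,z=w[...,0],w[...,1],w[...,2]
    th=2*np.arctan2(s['tcp_rot'][2],s['tcp_rot'][1])
    m=(x>box[0])&(x<box[1])&(y>box[2])&(y<box[3])&(z>z0)&(z<z1)
    P=w[m]; r=cv2.minAreaRect(P[:,:2].astype(np.float32)); print("n",len(P),"z",np.percentile(P[:,2],[5,50,95]).round(4),r,cv2.boxPoints(r).round(4).tolist())
    print("pos",s['position'].round(4),"th",th.round(4),s['t'],s['wrist_force'],s['finger_gap'])
    return im,w,s,th
E
python3 -c "
from brd import *
im,w,s,th=board(); cv2.imwrite('pics/w3.png',im)
import tip; tip.go(None)"
```

```text
n 4404 z [0.1104 0.1122 0.1133] ((0.5190457701683044, -0.17748893797397614), (0.018257904797792435, 0.2544427812099457), 3.198298215866089) [[0.5027999877929688, -0.050999999046325684], [0.5170000195503235, -0.3050000071525574], [0.5353000164031982, -0.30399999022483826], [0.5210999846458435, -0.05000000074505806]]
pos [ 0.5455 -0.1108  0.2116] th 1.6209 7.7167 [-0.81678057  0.09678027  0.67325805] 0.6788549920747832
[ 0.54525107 -0.10777946  0.21158147] 0.6794071202795942 [-0.10286638 -0.27055044  0.21158147]
side 1 2104 tipmax [-0.0435 -0.0224 -0.02  ] Y [0.0305 0.0453] X [-0.0063  0.0122]
side -1 2121 tipmax [-0.0434 -0.0224 -0.0202] Y [-0.0441 -0.0292] X [-0.0062  0.0122]
```

View pics/w3.png

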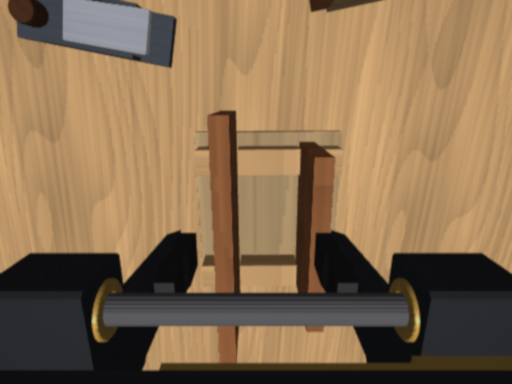

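>>> {"fn": "arm_command", "kwargs": {
  "steps": [
    [0,0,-0.006,0,0,0,0.06],
    [0,0,0,-0.033,-0.015,0,0.06],
    [0,0,0,-0.033,-0.015,0,0.06],
    [0,0,0,0,0,0.03,0.06],
    [0,0,0,0,0,0.03,0.06],
    [0,0,0,0,0,0.03,0.06],
    [0,0,0,0,0,0,0.06]
  ]
}}

```text
t: 8.4
position: [0.5173, -0.1697, 0.1174]
tcp_rot: [-0.004, 0.684, 0.729, -0.001]
wrist_force: [-0.1, 1.2, -0.2]
finger_gap: 0.681
finger_force: 0.0
```

```bash
python3 -c "
from brd import *
board()
import tip; tip.go(None)"
```

```text
n 10336 z [0.1113 0.1124 0.1134] ((0.5179412961006165, -0.15840336680412292), (0.0180884450674057, 0.21552415192127228), 3.212770462036133) [[0.5029000043869019, -0.05130000039935112], [0.5149999856948853, -0.26649999618530273], [0.5329999923706055, -0.265500009059906], [0.5209000110626221, -0.0502999983727932]]
pos [ 0.5173 -0.1697  0.1174] th 1.6348 8.4 [-0.10086315  1.18147062 -0.17708049] 0.6808200033784687
[ 0.51857734 -0.1704418   0.12036715] 0.6793408554637848 [-0.14371964 -0.3250396   0.12036715]
side 1 3029 tipmax [-0.036  0.009  0.01 ] Y [0.0007 0.0452] X [-0.0172  0.0176]
side -1 3030 tipmax [-0.0359  0.0089  0.0098] Y [-0.0435 -0.0003] X [-0.0174  0.0175]
```

>>> {"fn": "arm_command", "kwargs": {
  "steps": [
    [0,0,0,-0.008,0.001,0,0.06],
    [0,0,0,0,0,0.02,0.06],
    [0,0,0,0,0,0.02,0.06],
    [0,0,0,0,0,0.02,0.06],
    [0,0,0,0,0,0,0.06]
  ]
}}

```text
t: 8.92
position: [0.5206, -0.1801, 0.0607]
tcp_rot: [-0.001, 0.685, 0.729, -0.0]
wrist_force: [-0.8, 0.4, 0.4]
finger_gap: 0.68
finger_force: 0.0
```

```bash
python3 -c "
from brd import *
im,w,s,th=board()
import tip; tip.go('pics/w4.png')"
```

```text
n 18475 z [0.1071 0.1124 0.1164] ((0.523134171962738, -0.14968173205852509), (0.14248380064964294, 0.0803547278046608), 72.20722198486328) [[0.46309998631477356, -0.20520000159740448], [0.5396000146865845, -0.2298000007867813], [0.5831999778747559, -0.0940999984741211], [0.506600022315979, -0.06960000097751617]]
pos [ 0.5206 -0.1801  0.0607] th 1.6332 8.9167 [-0.77586677  0.36575039  0.41538095] 0.6796065990032555
[ 0.52121592 -0.18046723  0.0623649 ] 0.683866584330905 [-0.14354909 -0.33540503  0.0623649 ]
side 1 3007 tipmax [-0.0491 -0.0231 -0.0206] Y [0.0005 0.0451] X [-0.0056  0.0186]
side -1 3481 tipmax [-0.0495 -0.0234 -0.0198] Y [-0.0436 -0.0008] X [-0.0054  0.0188]
```

View pics/w4.png

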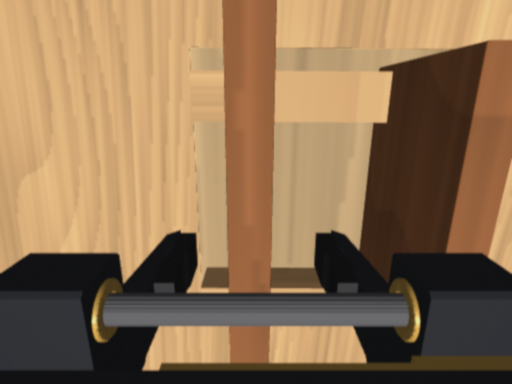

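The board (columns 225–275) lies between the fingers, about 2 mm left of centre. I'll centre on it, close and lift.

>>> {"fn": "arm_command", "kwargs": {
  "steps": [
    [0,0,0,0.002,-0.002,0,0.03],
    [0,0,0,0,0,0,0.005],
    [0,0,0,0,0,0,0.005],
    [0,0,0,0,0,0,0.005],
    [0,0,0,0,0,0,0.005],
    [0,0,0,0,0,0,0.005],
    [0,0,0,0,0,0,0.005],
    [0,0,0,0,0,0,0.005]
  ]
}}

```text
t: 9.68
position: [0.5188, -0.1784, 0.0619]
tcp_rot: [0.0, 0.685, 0.729, 0.0]
wrist_force: [-1.2, 0.2, 1.7]
finger_gap: 0.2
finger_force: 30.0
```

>>> {"fn": "arm_command", "kwargs": {
  "steps": [
    [0,0,0,0,0,-0.01,0.005],
    [0,0,0,0,0,-0.02,0.005],
    [0,0,0,0,0,-0.03,0.005],
    [0,0,0,0,0,-0.03,0.005],
    [0,0,0,0,0,-0.03,0.005],
    [0,0,0,0,0,-0.006,0.005],
    [0,0,-0.09,0,0,0,0.005],
    [0,0,-0.089,0,0,0,0.005]
  ]
}}

```text
t: 10.35
position: [0.5185, -0.1782, 0.1877]
tcp_rot: [-0.0, 0.615, 0.788, -0.0]
wrist_force: [0.4, -0.0, -4.6]
finger_gap: 0.205
finger_force: 30.0
```

>>> {"fn": "arm_command", "kwargs": {
  "steps": [
    [0,0,0,0.015,0.004,0,0.005],
    [0,0,0,0.03,0.008,0,0.005],
    [0,0,0,0.03,0.008,0,0.005],
    [0,0,0,0.03,0.008,0,0.005],
    [0,0,0,0.03,0.008,0,0.005],
    [0,0,0,0.03,0.008,0,0.005],
    [0,0,0,0.03,0.008,0,0.005],
    [0,0,0,0.03,0.008,0,0.005]
  ]
}}

```text
t: 11.02
position: [0.5226, 0.056, 0.1869]
tcp_rot: [-0.001, 0.617, 0.787, -0.0]
wrist_force: [0.8, 0.2, -1.9]
finger_gap: 0.2
finger_force: 30.0
```

>>> {"fn": "arm_command", "kwargs": {
  "steps": [
    [0,0,0,0.03,0.007,0,0.005],
    [0,0,0,0.03,0.007,0,0.005],
    [0,0,0,0.025,0.006,0,0.005],
    [0,0,0,0.015,0.003,0,0.005],
    [0,0,0,0,0,0,0.005],
    [0,0,0,0,0,0,0.005]
  ]
}}

```text
t: 11.52
position: [0.5213, 0.1573, 0.1869]
tcp_rot: [-0.001, 0.616, 0.787, -0.001]
wrist_force: [-0.2, -0.4, -2.1]
finger_gap: 0.199
finger_force: 30.0
```

```bash
cat > look.py <<'E'
from h import *
s=env.state(); th=2*np.arctan2(s['tcp_rot'][2],s['tcp_rot'][1])
print("pos",s['position'].round(4),tochest(s['position']).round(4),"th-chest-90",round(th-YAW-np.pi/2,4),s['tcp_rot'].round(4),s['t'],s['wrist_force'].round(1),s['finger_gap'])
for n in("top","side","wrist"):
    im,d,p=cap(n); c=tochest(cloud(d,p)); np.savez("L"+n,im=im,c=c); x,y,z=c[...,0],c[...,1],c[...,2]
    cv2.imwrite(f"pics/L{n}{s['t']:.1f}.png",im)
    zt=s['position'][2]+.05
    m=(abs(z-zt)<.008)&(x>-.12)&(x<.03)&(abs(y)<.16); P=c[m]
    if n=="wrist": P=P[abs(P[:,1])>.06] if (abs(P[:,1])>.06).any() else P
    if len(P)>10:
        l=np.polyfit(P[:,1],P[:,0],1)
        print(n,len(P),"ztop",np.median(P[:,2]).round(4),"y",np.percentile(P[:,1],[.5,99.5]).round(4),"x",np.percentile(P[:,0],[1,50,99]).round(4),"slope",l[0].round(4))
    F=c[(abs(z-.215)<.006)&(x>.002)&(x<.2)&(abs(y)>.11)&(abs(y)<.14)]
    for sg in(1,-1):
        Q=F[F[:,1]*sg>0]
        if len(Q)>10: print("  wall",sg,len(Q),"y",np.percentile(Q[:,1],[1,50,99]).round(4),"xmin",Q[:,0].min().round(4))
E
python3 look.py
```

```text
pos [0.5213 0.1573 0.1869] [-0.0629 -0.0074  0.1869] th-chest-90 0.0016 [-5.000e-04  6.164e-01  7.875e-01 -7.000e-04] 11.5167 [-0.2 -0.4 -2.1] 0.1985787259148582
top 174 ztop 0.2363 y [-0.1346  0.1195] x [-0.0716 -0.0627 -0.0524] slope 0.0018
  wall 1 151 y [0.1189 0.1255 0.1314] xmin 0.0023
  wall -1 133 y [-0.1283 -0.1223 -0.1164] xmin 0.0028
side 236 ztop 0.2371 y [-0.1388  0.1165] x [-0.0735 -0.0665 -0.054 ] slope 0.0049
  wall 1 223 y [0.117  0.1228 0.1287] xmin 0.0021
  wall -1 24 y [-0.1309 -0.1244 -0.1189] xmin 0.1725
wrist 6018 ztop 0.2378 y [0.0602 0.0968] x [-0.0703 -0.0616 -0.0527] slope 0.0025
```

>>> {"fn": "arm_command", "kwargs": {
  "steps": [
    [0,0,0,0.0097,0,0,0.005],
    [0,0,0,0,0.015,0,0.005],
    [0,0,0,0,0.015,0,0.005],
    [0,0,0,0,0.01,0,0.005],
    [0,0,0,0,0.005,0,0.005],
    [0,0,0,0,0,0.01,0.005],
    [0,0,0,0,0,0.005,0.005],
    [0,0,0,0,0,0,0.005]
  ]
}}

```text
t: 12.33
position: [0.5619, 0.177, 0.171]
tcp_rot: [-0.001, 0.617, 0.787, -0.001]
wrist_force: [-0.3, 0.0, -2.9]
finger_gap: 0.201
finger_force: 30.0
```

```bash
python3 look.py; ls pics
```

```text
pos [0.5619 0.177  0.171 ] [-0.0188  0.002   0.171 ] th-chest-90 -0.0001 [-0.0013  0.6171  0.7869 -0.0013] 12.3333 [-0.3  0.  -2.9] 0.20114204757321755
top 204 ztop 0.2203 y [-0.1263  0.1289] x [-0.0275 -0.017   0.0279] slope 0.0221
  wall 1 142 y [0.1191 0.125  0.1318] xmin 0.0028
  wall -1 139 y [-0.1282 -0.1221 -0.1164] xmin 0.0035
side 311 ztop 0.2208 y [-0.1302  0.128 ] x [-0.0292 -0.0185  0.0284] slope -0.0257
  wall 1 228 y [0.1169 0.123  0.1287] xmin 0.0029
  wall -1 59 y [-0.1315 -0.1267 -0.1196] xmin 0.0021
wrist 7454 ztop 0.223 y [0.0603 0.1072] x [-0.0257 -0.017  -0.0081] slope 0.0038
Lside11.5.png
Lside12.3.png
Ltop11.5.png
Ltop12.3.png
Lwrist11.5.png
Lwrist12.3.png
s1.png
side0.png
t2.png
top0.png
w1.png
w2.png
w3.png
w4.png
```

>>> {"fn": "arm_command", "kwargs": {
  "steps": [
    [0,0,0,0,0.003,0,0.005],
    [0,0,0,0,0.002,0,0.005],
    [0,0,0,0,0,0.003,0.005],
    [0,0,0,0,0,0.001,0.005],
    [0,0,0,0,0,0,0.005]
  ]
}}

```text
t: 12.9
position: [0.5679, 0.1784, 0.1684]
tcp_rot: [-0.0, 0.617, 0.787, -0.0]
wrist_force: [-0.3, 0.5, -2.8]
finger_gap: 0.203
finger_force: 30.0
```

>>> {"fn": "arm_command", "kwargs": {
  "steps": [
    [0,0,0,0,0,0.0007,0.005],
    [0,0,0,0,0,0,0.005]
  ]
}}

```text
t: 13.07
position: [0.568, 0.1784, 0.168]
tcp_rot: [-0.0, 0.617, 0.787, -0.0]
wrist_force: [0.8, 0.2, -1.8]
finger_gap: 0.199
finger_force: 30.0
```

>>> {"fn": "arm_command", "kwargs": {
  "steps": [
    [0,0,0,0,0,0.0007,0.005],
    [0,0,0,0,0,0,0.005]
  ]
}}

```text
t: 13.23
position: [0.568, 0.1784, 0.1674]
tcp_rot: [-0.0, 0.617, 0.787, -0.0]
wrist_force: [0.4, -0.9, -3.6]
finger_gap: 0.197
finger_force: 30.0
```

>>> {"fn": "arm_command", "kwargs": {
  "steps": [
    [0,0,0,0,0,0.001,0.005],
    [0,0,0,0,0,0,0.005],
    [0,0,0,0,0,0,0.005]
  ]
}}

```text
t: 13.48
position: [0.568, 0.1784, 0.1664]
tcp_rot: [-0.0, 0.617, 0.787, -0.0]
wrist_force: [0.1, -0.5, -2.7]
finger_gap: 0.201
finger_force: 30.0
```

>>> {"fn": "arm_command", "kwargs": {
  "steps": [
    [0,0,0,0,0,0.0007,0.005],
    [0,0,0,0,0,0,0.005],
    [0,0,0,0,0,0,0.005]
  ]
}}

```text
t: 13.73
position: [0.5681, 0.1784, 0.1657]
tcp_rot: [-0.0, 0.617, 0.787, -0.0]
wrist_force: [0.2, -0.3, -2.8]
finger_gap: 0.2
finger_force: 30.0
```

```bash
python3 look.py
```

```text
pos [0.5681 0.1784 0.1657] [-0.0125  0.0019  0.1657] th-chest-90 0.0001 [-0.     0.617  0.787 -0.   ] 13.7333 [ 0.2 -0.3 -2.8] 0.19992308401905573
top 214 ztop 0.2152 y [-0.1277  0.1307] x [-0.0208 -0.0091  0.0278] slope 0.0119
  wall 1 155 y [0.1186 0.1251 0.1318] xmin 0.0029
  wall -1 140 y [-0.1283 -0.1223 -0.1165] xmin 0.0028
side 308 ztop 0.2158 y [-0.1301  0.1283] x [-0.0234 -0.0115  0.0275] slope -0.0184
  wall 1 227 y [0.1169 0.1229 0.1287] xmin 0.0022
  wall -1 81 y [-0.1322 -0.1263 -0.1193] xmin 0.0029
wrist 7429 ztop 0.2162 y [0.0603 0.1072] x [-0.0201 -0.0114 -0.0025] slope 0.0034
```

>>> {"fn": "arm_command", "kwargs": {
  "steps": [
    [0,0,0,0,0,0.0005,0.005],
    [0,0,0,0,0,0,0.005],
    [0,0,0,0,0.001,0,0.005],
    [0,0,0,0,0,0,0.005]
  ]
}}

```text
t: 14.22
position: [0.5692, 0.1787, 0.1652]
tcp_rot: [0.0, 0.617, 0.787, 0.0]
wrist_force: [-0.2, -0.1, -1.7]
finger_gap: 0.198
finger_force: 30.0
```

>>> {"fn": "arm_command", "kwargs": {
  "steps": [
    [0,0,0,0,0,0.0004,0.005],
    [0,0,0,0,0.001,0,0.005],
    [0,0,0,0,0,0,0.005]
  ]
}}

```text
t: 14.47
position: [0.5701, 0.1789, 0.1649]
tcp_rot: [0.0, 0.617, 0.787, 0.0]
wrist_force: [0.3, 0.5, -0.2]
finger_gap: 0.201
finger_force: 30.0
```

>>> {"fn": "arm_command", "kwargs": {
  "steps": [
    [0,0,0,0,0.0007,0,0.005],
    [0,0,0,0,0,0,0.005],
    [0,0,0,0,0,0,0.005]
  ]
}}

```text
t: 14.72
position: [0.5707, 0.179, 0.165]
tcp_rot: [0.0, 0.617, 0.787, 0.0]
wrist_force: [0.0, -0.4, -0.7]
finger_gap: 0.202
finger_force: 30.0
```

>>> {"fn": "arm_command", "kwargs": {
  "steps": [
    [0,0,0,0,0.0006,0,0.005],
    [0,0,0,0,0,0,0.005],
    [0,0,0,0,0,0,0.005]
  ]
}}

```text
t: 14.97
position: [0.5713, 0.1791, 0.165]
tcp_rot: [0.0, 0.617, 0.787, -0.0]
wrist_force: [-1.8, -0.3, 1.5]
finger_gap: 0.203
finger_force: 30.0
```

>>> {"fn": "arm_command", "kwargs": {
  "steps": [
    [0,0,0,0,0.0006,0,0.005],
    [0,0,0,0,0,0,0.005],
    [0,0,0,0,0,0,0.005]
  ]
}}

```text
t: 15.22
position: [0.5718, 0.1793, 0.165]
tcp_rot: [0.0, 0.617, 0.787, 0.0]
wrist_force: [-1.7, -1.0, 1.8]
finger_gap: 0.202
finger_force: 30.0
```

>>> {"fn": "arm_command", "kwargs": {
  "steps": [
    [0,0,0,0,0.0006,0,0.005],
    [0,0,0,0,0,0,0.005],
    [0,0,0,0,0,0,0.005]
  ]
}}

```text
t: 15.47
position: [0.5724, 0.1794, 0.165]
tcp_rot: [0.0, 0.617, 0.787, -0.0]
wrist_force: [-3.0, -1.0, 2.6]
finger_gap: 0.203
finger_force: 30.0
```

>>> {"fn": "arm_command", "kwargs": {
  "steps": [
    [0,0,0,0,0.0004,-0.0003,0.005],
    [0,0,0,0,0,0,0.005],
    [0,0,0,0,0,0,0.005]
  ]
}}

```text
t: 15.72
position: [0.5727, 0.1795, 0.165]
tcp_rot: [-0.0, 0.617, 0.787, -0.0]
wrist_force: [-3.6, -0.7, 0.2]
finger_gap: 0.2
finger_force: 30.0
```

>>> {"fn": "arm_command", "kwargs": {
  "steps": [
    [0,0,0,0,0.0005,0,0.005],
    [0,0,0,0,0,0,0.005],
    [0,0,0,0,0,0,0.005]
  ]
}}

```text
t: 15.97
position: [0.5727, 0.1795, 0.165]
tcp_rot: [-0.001, 0.617, 0.787, -0.001]
wrist_force: [-6.8, -3.2, 1.6]
finger_gap: 0.201
finger_force: 30.0
```

>>> {"fn": "arm_command", "kwargs": {
  "steps": [
    [0,0,0,0,0.0005,0,0.005],
    [0,0,0,0,0,0,0.005],
    [0,0,0,0,0,0,0.005]
  ]
}}

```text
t: 16.22
position: [0.5726, 0.1795, 0.1649]
tcp_rot: [-0.001, 0.617, 0.787, -0.001]
wrist_force: [-9.7, -2.7, 3.1]
finger_gap: 0.198
finger_force: 30.0
```

```bash
python3 look.py
```

```text
pos [0.5726 0.1795 0.1649] [-0.0077  0.0019  0.1649] th-chest-90 0.0002 [-0.0009  0.6169  0.787  -0.0013] 16.2167 [-9.7 -2.7  3.1] 0.19796199535160383
top 212 ztop 0.2148 y [-0.1277  0.1306] x [-0.0164 -0.0047  0.0289] slope 0.0094
  wall 1 149 y [0.1189 0.1249 0.1315] xmin 0.0025
  wall -1 135 y [-0.1283 -0.1223 -0.1164] xmin 0.0028
side 310 ztop 0.2151 y [-0.1303  0.1283] x [-0.0188 -0.0071  0.0288] slope -0.0229
  wall 1 225 y [0.1169 0.1229 0.1287] xmin 0.0041
  wall -1 89 y [-0.1314 -0.1261 -0.1184] xmin 0.0021
wrist 7429 ztop 0.2154 y [0.0603 0.1071] x [-0.0156 -0.0069  0.002 ] slope 0.0004
```

>>> {"fn": "arm_command", "kwargs": {
  "steps": [
    [0,0,0,0,0.0004,-0.0005,0.005],
    [0,0,0,0,0,0,0.005],
    [0,0,0,0,0,0,0.005],
    [0,0,0,0,0,0,0.005]
  ]
}}

```text
t: 16.7
position: [0.5726, 0.1795, 0.165]
tcp_rot: [-0.001, 0.617, 0.787, -0.002]
wrist_force: [-9.9, -3.3, 0.9]
finger_gap: 0.203
finger_force: 30.0
```

```bash
cat > face.py <<'E'
from h import *
for n in("side","top"):
    im,d,p=cap(n); c=tochest(cloud(d,p)); x,y,z=c[...,0],c[...,1],c[...,2]
    for nm,z0,z1 in(("front",.125,.208),("lower",.02,.105)):
        P=c[(z>z0)&(z<z1)&(x>-.03)&(x<-.005)&(abs(y)<.12)]
        if len(P)<30: print(n,nm,len(P)); continue
        for _ in range(3):
            A=np.c_[P[:,1],P[:,2],np.ones(len(P))]; k=np.linalg.lstsq(A,P[:,0],rcond=None)[0]; r=P[:,0]-A@k; P=P[abs(r)<2.5*r.std()]
        print(n,nm,len(P),k.round(4),"mean x",P[:,0].mean().round(4),"std",r.std().round(4))
F=[]
for i in range(6):
    cams.capture("top"); s=env.state(); F.append(s['wrist_force'])
F=np.array(F); print(s['t'],F.mean(0).round(2),"push",(F.mean(0)[:2]@[.9711,.2385]).round(2),F.std(0).round(2),s['position'].round(4),s['tcp_rot'])
E
python3 face.py
```

```text
side front 208 [ 0.0001  0.0049 -0.0181] mean x -0.0171 std 0.001
side lower 7
top front 123 [-0.0012  0.0109 -0.017 ] mean x -0.015 std 0.0009
top lower 96 [ 0.0037  0.001  -0.0146] mean x -0.0148 std 0.001
17.1 [-9.76 -3.3   0.97] push -10.27 [0.39 0.42 0.68] [0.5726 0.1795 0.165 ] [-0.00141385  0.6169631   0.7869887  -0.00182222]
```

Front is flat (tilt ≈0.01 rad) and flush with the lower front. I'll raise the push a little and hold it.

>>> {"fn": "arm_command", "kwargs": {
  "steps": [
    [0,0,0,0,0.0004,-0.0002,0.005],
    [0,0,0,0,0,0,0.005],
    [0,0,0,0,0,0,0.005],
    [0,0,0,0,0,0,0.005],
    [0,0,0,0,0,0,0.005],
    [0,0,0,0,0,0,0.005],
    [0,0,0,0,0,0,0.005],
    [0,0,0,0,0,0,0.005]
  ]
}}

```text
t: 17.77
position: [0.5726, 0.1795, 0.165]
tcp_rot: [-0.002, 0.617, 0.787, -0.002]
wrist_force: [-11.4, -4.0, 1.2]
finger_gap: 0.203
finger_force: 30.0
```

>>> {"fn": "arm_command", "kwargs": {
  "steps": [
    [0,0,0,0,0,0,0.005],
    [0,0,0,0,0,0,0.005],
    [0,0,0,0,0,0,0.005],
    [0,0,0,0,0,0,0.005],
    [0,0,0,0,0,0,0.005],
    [0,0,0,0,0,0,0.005],
    [0,0,0,0,0,0,0.005],
    [0,0,0,0,0,0,0.005]
  ]
}}

```text
t: 18.43
position: [0.5726, 0.1795, 0.165]
tcp_rot: [-0.002, 0.617, 0.787, -0.002]
wrist_force: [-11.0, -3.6, 1.3]
finger_gap: 0.198
finger_force: 30.0
```

>>> {"fn": "arm_command", "kwargs": {
  "steps": [
    [0,0,0,0,0,0,0.005],
    [0,0,0,0,0,0,0.005],
    [0,0,0,0,0,0,0.005],
    [0,0,0,0,0,0,0.005],
    [0,0,0,0,0,0,0.005],
    [0,0,0,0,0,0,0.005],
    [0,0,0,0,0,0,0.005],
    [0,0,0,0,0,0,0.005]
  ]
}}

```text
t: 19.1
position: [0.5726, 0.1794, 0.165]
tcp_rot: [-0.002, 0.617, 0.787, -0.002]
wrist_force: [-11.6, -5.2, 0.9]
finger_gap: 0.199
finger_force: 30.0
```

>>> {"fn": "arm_command", "kwargs": {
  "steps": [
    [0,0,0,0,0,0,0.005],
    [0,0,0,0,0,0,0.005],
    [0,0,0,0,0,0,0.005],
    [0,0,0,0,0,0,0.005],
    [0,0,0,0,0,0,0.005],
    [0,0,0,0,0,0,0.005],
    [0,0,0,0,0,0,0.005],
    [0,0,0,0,0,0,0.005]
  ]
}}

```text
t: 19.77
position: [0.5726, 0.1795, 0.165]
tcp_rot: [-0.002, 0.617, 0.787, -0.002]
wrist_force: [-11.5, -4.3, 0.3]
finger_gap: 0.203
finger_force: 30.0
```

```bash
python3 face.py; python3 look.py; python3 drw.py
```

```text
side front 211 [-0.0007  0.0143 -0.0197] mean x -0.0171 std 0.001
side lower 7
top front 118 [ 0.002   0.0017 -0.0154] mean x -0.0152 std 0.0008
top lower 88 [-0.0076 -0.0019 -0.0151] mean x -0.0147 std 0.0011
20.1667 [-11.76  -4.12   0.57] push -12.4 [0.34 0.37 0.4 ] [0.5726 0.1795 0.165 ] [-0.00178735  0.61692119  0.78701949 -0.00231758]
pos [0.5726 0.1795 0.165 ] [-0.0078  0.0019  0.165 ] th-chest-90 0.0002 [-0.0018  0.6169  0.787  -0.0023] 20.1667 [-11.4  -4.6   1.1] 0.19731822605331367
top 215 ztop 0.2146 y [-0.1276  0.1307] x [-0.0159 -0.0041  0.029 ] slope 0.0131
  wall 1 151 y [0.1186 0.1251 0.1314] xmin 0.0024
  wall -1 145 y [-0.1282 -0.122  -0.1164] xmin 0.0021
side 307 ztop 0.2151 y [-0.1305  0.1283] x [-0.0185 -0.0073  0.0287] slope -0.0213
  wall 1 226 y [0.1169 0.1229 0.1287] xmin 0.0024
  wall -1 88 y [-0.1315 -0.1263 -0.1187] xmin 0.003
wrist 7436 ztop 0.2154 y [0.0603 0.1072] x [-0.0156 -0.0068  0.002 ] slope 0.0006
back top [0.2273 0.2291 0.2304]
[-0.0078  0.0019  0.165 ] [-10.94214674  -4.67300375   0.04970521] 20.3667
```

```bash
python3 -c "
from h import *
print(env.sign_off())"
```

```text
the job is handed in; nothing more can be done
None
```

The upper drawer is home in its catch, and the arm is still holding the loose front upright and centred (within about 1 mm by the cameras) on the spacers with a push of about 12 N, held for over 2 s before I handed the job in; no verdict came back, and I didn't re-measure the driver, glue, plane or other board, though I saw no contact with them.

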